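# Press a kitchen timer shut with the ratchet clamp

### The job

The white kitchen timer on the pantry counter has its round back cover standing a little way off. Squeeze the scissor handles of the clamp around it together until the cover is pressed home and the ratchet catches, and let go so that the clamp stays locked by itself for a moment; then press down the flat paddle on the longer handle so that the ratchet lets go and the handles spring fully open again. Leave the green jar standing where it is.

Things in the scene. Friction and masses are not known exactly. Their poses are not given: they have to be found in the camera images.
- clamp_grip (a point): Midway between the clamp's two level steel finger loops, at their mid-height, 45 mm above bare table. Frame fixed to the base: z up, +x from handles to jaws. Loops: 36 mm long (x), bar 6 mm thick, side by side in y; over their outer sides 71 mm open, 37 mm fully closed; squeeze these from above (4 to 8 N). Upright pivot at x = 130 mm; base plate from x = 105 mm, 10 mm high.
- handle (a joint): Turn of each handle, rad (both move alike): 0 sprung open, 0.13 fully closed; the ratchet holds near 0.11. The longer handle (at -y) ends in a smooth flat release paddle 36 x 34 mm, top 4 mm above clamp_grip, its centre in that frame at (-56, -18) mm locked, (-54, -40) mm open. Pressed down about 7 mm (4 to 5 N; stop at 11 mm, 6 N) it frees the ratchet and slides off to -y.
- cover (a joint): How far the timer's white back cover (60 mm across, 8 mm thick) stands off its shell, m: 0 flush, 0.007 to 0.009 at the start, home below 0.003. The white drum-shaped timer stands upright in the clamp's jaws, 210 mm in +x from clamp_grip, the cover on its +y side. The closing jaw pushes the cover home, where it stays.
- jar_center (a point): Centre (half-way up) of the loose green glass jar with an aluminium cap, 68 mm across, 110 mm high, standing upright at the +y side of the clamp; its z points up. To be left alone.
Things that resemble listed ones, but are neither listed nor needed, are in the scene too. What is shaped like the part that bears jar_center but orange or purple is not meant.

How it is judged:
By the outcome, as a careful person would: the job done as asked, in the order asked, and still so for the second after the job is handed in, with the robot touching nothing.
It also fails if it takes over 35 s, if anything falls off the work surface, if the arm or the gripper's body presses on something with over 40 N, if the wrist force passes 120 N, or if a joint passes its speed limit or range.

### The arm

A 6-joint arm with a two-finger parallel gripper is mounted at the origin on the work surface. World frame = base frame: x ahead of the robot, y to its left, z up, the work surface at z = 0. Lengths are in m, angles in rad, forces in N, time in s.
With the tool pointing down it reaches from about 0.325 to 0.85 m from the base axis. Payload 15.5 kg.
Tool frame: the origin (TCP) lies at the very end of the fingers, on their centre line; the grasp point (between the pads) lies 19 mm behind it; z points along the fingers, y is the direction in which the jaws open and shut (so a half turn about z gives the same grasp; the last joint's range is limited). The gripper opens to 91 mm and grips with 3 to 60 N. Pads are 32 mm wide; open, the fingers measure 118 mm over their backs; the gripper's body (76 mm by 178 mm) begins 60 mm behind the grasp point.
Start: joints at [1.062, 0.494, 1.345, -0, 1.302, -0.096], TCP at [0.251, 0.572, 0.178] pointing down, gripper open.
Joint ranges: [-2.91, 2.91], [-0.82, 2.16], [0.22, 2.67], [-1.22, 4.37], [0.12, 2.79], [-3.08, 3.08]. Speed limits (rad/s): [1.89, 1.89, 2.57, 3.01, 3.01, 3.01].

### API

Orientations are given as a rotation vector (axis times angle).
In Python, from bench import env gives the robot as it stands.
- The arm moves only by the tool drive_tool, never from a script. Its argument "plan" is a list that holds one entry, the list of rows, each a list of 5 numbers: the opening, from 0 (shut) to 1 (fully open), then the shift along the tool's x, y, z in m, then the turn about the tool's z in degrees. A call has exactly 8 rows; each row is the pose to reach, as a shift and turn from the pose commanded when the call began, along the tool's axes at that moment; what a row does not reach only later rows make up. A row lasts 1/8 s, in which the tool goes at most 62.5 mm and 10.7 degrees, less where a joint would pass 70% of its speed; a pose out of reach is approached as far as the arm can. A call with a gripper value outside its range is refused whole. The fingers move at their own pace and stop on an object; "force" is the grip in N (left out, the last holds). Time passes only in rows, so rows that repeat a pose let the fingers close, or fill a call up. It gives the time, the measured TCP pose, the force and the opening at its end, in the units of the state.
- env.read_state(): the state, without advancing time (a new reading comes with each control period).
- env.grab_frame(name): name is "scene" or "top" or "wrist"; returns the picture (420x560x3 uint8, blue, green, red); there is no depth.
- env.camera_params(name): a dict with "fx", "fy", "cx", "cy" (pixels), "rvec" (rotation vector, rad) and "tvec" (3), from world to camera coordinates, as OpenCV has them. Camera axes: x right, y down, z forward; pixel columns grow to the right and rows downward; lengths in m; the calibration is good to about 2 mm. A picture is of the moment at which its call begins: read the wrist's pose just before it. camera_params takes no time and is no camera call; for the wrist camera it gives the pose at the moment of the call.
- env.sign_off(): hands the job in, once; it reports no verdict.
Trained networks look in the newest picture that a camera, given by its name, has taken for a name from the list of things; names that differ only in an ending like _2 or _b are one class to them, and where a whole thing is asked for, a point or a joint stands for the part that bears it (a point fixed in the world has none). Each returns a list of dicts, best first, with "p" (0 to 1); they miss things now and then, are a little off and sometimes report something else, mostly with a low value. They report only what shows in the picture. A call takes as long as a camera call. They do not tell look-alikes from the thing itself.
- env.look_for(camera, thing): "position" ([x, y, z] in m, in world coordinates, good to about 4 mm: the middle of the surface that is visible of it).
- env.cut_out(camera, thing): "region" (420x560 bool, what is visible of it).
- env.mark_of(camera, thing): "position" ([x, y, z] in m, in world coordinates, good to about 4 mm: a listed point, or the origin of a listed thing).
The state is a dict: "time_s": time; "joint_pos": joint angles; "qd": joint speeds; "joint_efforts": joint torques, N m; "ee_pos": TCP position; "eef_rot": TCP orientation; "ft_force": force on the tool from outside, world axes, zero at the start; "torque": the same for the moment, N m; "gripper_width": opening from 0.0 (shut) to 1.0 (fully open).
Only numpy, scipy, OpenCV 4.12 (cv2) and the standard library are available. Lean on these libraries where they do the work, as an engineer would, in place of code of your own. Each camera call takes 0.05 s, during which the arm holds its last target.

## Working session

There is one attempt and no reset: what is moved stays moved. The work goes in short steps, Python scripts to look and compute and a tool call to move; the robot and the scene stay as the last step left them, time stands still between calls to the robot, and variables do not carry over. Pictures are saved under pics/ and viewed, and the job is handed in when it is done.

Besides the shell and the picture viewer there is one more tool, called after "Request:" by a JSON object that holds its "api" and its "payload", one argument or row to a line. drive_tool: Moves the arm, as the interface text tells. Its arguments: {"type":"object","properties":{"plan":{"type":"array"},"force":{"type":"number"}},"required":["plan"]}

```bash
ls; mkdir -p pics; python3 - <<'E'
from bench import env
import cv2
s=env.read_state();print({k:s[k] for k in('time_s','ee_pos','eef_rot','gripper_width','ft_force')})
for c in('scene','top'):
    cv2.imwrite(f'pics/{c}0.png',env.grab_frame(c))
    for t in('clamp_grip','jar_center','handle','cover'):
        print(c,t,[(round(d['p'],2),[round(float(v),4) for v in d['position']]) for d in env.mark_of(c,t)][:4])
    print(c,'look handle',[(round(d['p'],2),[round(float(v),4) for v in d['position']]) for d in env.look_for(c,'handle')][:4])
print(env.read_state()['time_s'])
E
```

```text
pics
{'time_s': 0.0, 'ee_pos': array([0.25108232, 0.57184934, 0.17781782]), 'eef_rot': array([-6.45305138e-01, -3.07420187e+00,  1.95047698e-03]), 'gripper_width': 0.9976641231764133, 'ft_force': array([-0.11841806, -0.76103194, -0.65281028])}
scene clamp_grip [(0.77, [0.5703, -0.0742, 0.0434])]
scene jar_center [(0.93, [0.6278, 0.1449, 0.0517]), (0.83, [0.7738, 0.1694, 0.0583]), (0.59, [0.7513, 0.052, 0.0537])]Traceback (most recent call last):
  File "<stdin>", line 7, in <module>
ValueError: it knows: clamp_grip, jar_center
```

```bash
python3 - <<'E'
from bench import env
import cv2
for c in('top',):
    cv2.imwrite(f'pics/{c}0.png',env.grab_frame(c))
    for t in('clamp_grip','jar_center'):
        print(c,t,[(round(d['p'],2),[round(float(v),4) for v in d['position']]) for d in env.mark_of(c,t)][:4])
    for t in('handle','cover'):
      try: print(c,t,[(round(d['p'],2),[round(float(v),4) for v in d['position']]) for d in env.look_for(c,t)][:4])
      except Exception as e: print(e)
print(env.camera_params('top'))
print(env.read_state()['time_s'])
E
```

```text
top clamp_grip [(0.67, [0.5731, -0.0782, 0.0439])]
top jar_center [(0.77, [0.7765, 0.1692, 0.056]), (0.58, [0.7508, 0.0567, 0.0582])]
top handle [(0.68, [0.6521, -0.0629, 0.0453])]
top cover [(0.95, [0.7737, -0.0418, 0.0582]), (0.16, [0.6466, -0.0631, 0.0441])]
{'fx': 475.6499806518764, 'fy': 475.6499806518764, 'cx': 278.10334224299527, 'cy': 203.52051157478405, 'rvec': array([ 2.11967438, -2.11260899,  0.18065876]), 'tvec': array([0.11438812, 0.65997623, 0.60051078])}
0.4
```

View pics/scene0.png

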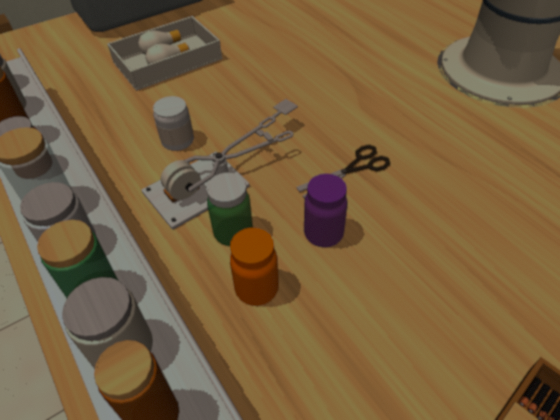

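View pics/top0.png

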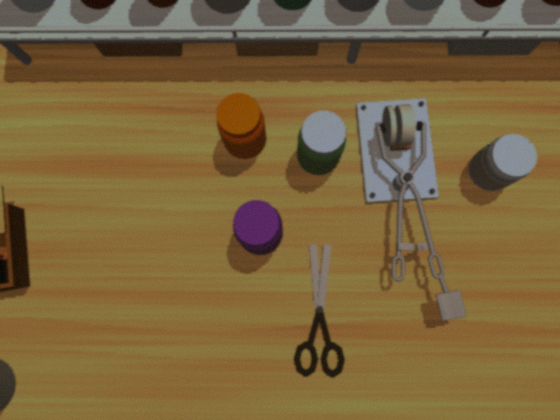

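Top view: the loops are at about (397,267) and (435,265), the pivot at (404,178) and the paddle at (451,305). The green jar is at (322,140), and the base plate screws are around (362..432, 104..195). Next I'll measure these precisely.

```bash
cat > h.py <<'E'
from bench import env
import cv2, numpy as np
def ray(p,u,v,z):
    R=cv2.Rodrigues(np.array(p['rvec']))[0];t=np.array(p['tvec'])
    d=R.T@np.array([(u-p['cx'])/p['fx'],(v-p['cy'])/p['fy'],1]);c=-R.T@t
    return c+d*(z-c[2])/d[2]
def pix(p,X):
    return cv2.projectPoints(np.array([X],float),p['rvec'],p['tvec'],np.array([[p['fx'],0,p['cx']],[0,p['fy'],p['cy']],[0,0,1]]),None)[0].ravel()
E
python3 - <<'E'
import cv2
im=cv2.imread('pics/top0.png')[80:335,340:480]
cv2.imwrite('pics/top0z.png',cv2.resize(im,None,fx=2.3*1,fy=2.3,interpolation=2))
im=cv2.imread('pics/top0.png')[220:330,380:480]
cv2.imwrite('pics/top0y.png',cv2.resize(im,None,fx=5,fy=5,interpolation=2))
E
```

```text
(no output)
```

View pics/top0z.png

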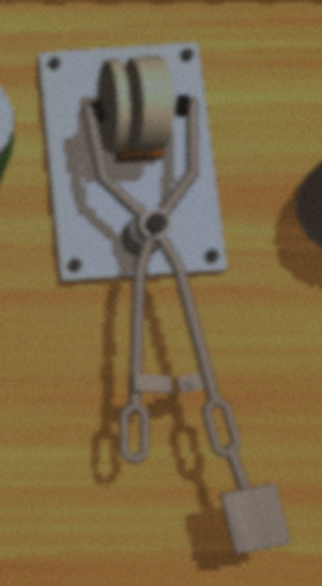

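View pics/top0y.png

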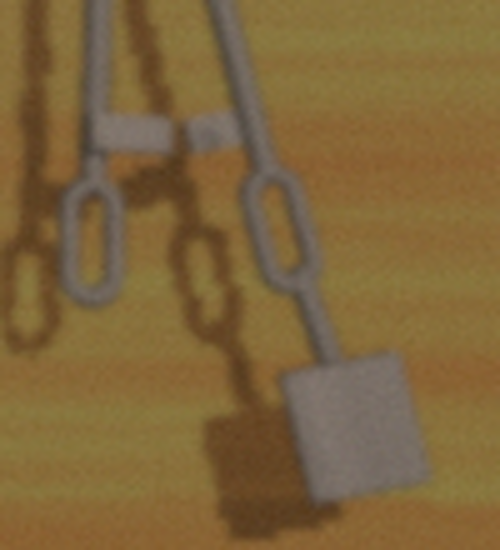

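```bash
python3 - <<'E'
from h import *
p=env.camera_params('top')
L=ray(p,398.6,268,.045);R=ray(p,436.2,266,.045);P=ray(p,451.2,305.2,.049)
S=[ray(p,340+a/2.3,80+b/2.3,.011) for a,b in((54,63),(187,55),(211,257),(74,265))]
print('L',L,'R',R,'mid',(L+R)/2,'P',P)
for s in S: print(s)
e=(S[0]-S[3]+S[1]-S[2]);yaw=np.arctan2(e[1],e[0]);f=(S[0]-S[1]+S[3]-S[2]);print('yaw plate',np.degrees(yaw),np.degrees(np.arctan2(-f[0],f[1])))
g=L-R;print('yaw loops',np.degrees(np.arctan2(-g[0],g[1])),np.linalg.norm(g))
for z in(.05,.06,.07):
  pv=ray(p,340+153/2.3,80+222/2.3,z);q=pv-(L+R)/2;print('pivot',z,pv,np.degrees(np.arctan2(q[1],q[0])),np.linalg.norm(q[:2]))
for y in(0,4,8,12):
  a=np.radians(y);M=np.array([[np.cos(a),-np.sin(a)],[np.sin(a),np.cos(a)]])
  print(y,'grip from P',P[:2]-M@[-.054,-.040])
print('plate c',sum(S)/4)
s=env.read_state();print(s['ee_pos'],s['eef_rot'])
print(cv2.Rodrigues(s['eef_rot'])[0])
E
```

```text
L [ 0.57197106 -0.05116537  0.045     ] R [ 0.57493892 -0.10334918  0.045     ] mid [ 0.57345499 -0.07725728  0.045     ] P [ 0.52181135 -0.11941102  0.049     ]
[ 0.82219788 -0.01499414  0.011     ]
[ 0.8277856  -0.10504641  0.011     ]
[ 0.68780472 -0.11355842  0.011     ]
[ 0.68232644 -0.02407462  0.011     ]
yaw plate 3.5970775549672123 3.527058014899075
yaw loops 3.255079812037719 0.052268143353581105
pivot 0.05 [ 0.70162698 -0.06673633  0.05      ] 4.692578751922079 0.12860306657603704
pivot 0.06 [ 0.69914213 -0.06414233  0.06      ] 5.957024322023992 0.12636953289817546
pivot 0.07 [ 0.69665728 -0.06154833  0.07      ] 7.2663066900622 0.12419974065894925
0 grip from P [ 0.57581135 -0.07941102]
4 grip from P [ 0.57288955 -0.0757416 ]
8 grip from P [ 0.56971891 -0.07228495]
12 grip from P [ 0.56631486 -0.06905788]
plate c [ 0.75502866 -0.0644184   0.011     ]
[0.25127444 0.57219461 0.17832843] [-6.45354289e-01 -3.07453830e+00  2.99846001e-04]
[[-9.15600191e-01  4.02089892e-01 -9.16142922e-05]
 [ 4.02089902e-01  9.15600175e-01 -1.75820975e-04]
 [ 1.31862252e-05 -1.97818900e-04 -9.99999980e-01]]
```

Request:
{"api": "drive_tool", "payload": {
  "plan": [
    [[1,-0.038,-0.032,0,-3.5],[1,-0.082,-0.068,0,-7],[1,-0.126,-0.105,0,-10],[1,-0.17,-0.142,0,-13],[1,-0.214,-0.179,0,-16],[1,-0.258,-0.216,0,-19],[1,-0.302,-0.252,0,-23],[1,-0.34,-0.284,0,-27]]
  ]
}}

```text
time_s: 1.4
ee_pos: [0.4492, 0.1736, 0.1786]
eef_rot: [-0.093, 3.14, 0.0]
ft_force: [0.0, 0.3, 0.3]
gripper_width: 1.0
```

```bash
cat >> h.py <<'E'
def to(x,y,z,yaw):
    s=env.read_state();R=cv2.Rodrigues(s['eef_rot'])[0]
    d=R.T@(np.array([x,y,z])-s['ee_pos'])
    cur=np.degrees(np.arctan2(R[1,1],R[0,1]))
    print('t',s['time_s'],'tcp',s['ee_pos'].round(4),'yaw_y',cur.round(2),'F',s['ft_force'].round(2),'g',round(s['gripper_width'],3))
    print('shift',d.round(4),'turn',round(cur-(90+yaw),2))
E
python3 -c "
from h import *
to(.573,-.0765,.15,3.6)"
```

```text
t 1.4 tcp [0.4492 0.1736 0.1786] yaw_y 93.4 F [0.04 0.34 0.34] g 1.0
shift [-0.1087 -0.257   0.0287] turn -0.2
```

Request:
{"api": "drive_tool", "payload": {
  "plan": [
    [[1,-0.02,-0.045,0.005,0],[1,-0.04,-0.095,0.01,0],[1,-0.06,-0.145,0.015,0],[1,-0.08,-0.195,0.022,0],[1,-0.1,-0.235,0.026,0],[1,-0.108,-0.257,0.029,0],[1,-0.108,-0.257,0.029,0],[1,-0.108,-0.257,0.029,0]]
  ]
}}

```text
time_s: 2.4
ee_pos: [0.5704, -0.0738, 0.1495]
eef_rot: [0.091, -3.14, -0.001]
ft_force: [0.0, 0.1, -0.3]
gripper_width: 1.001
```

```bash
python3 -c "
from h import *
p=env.camera_params('wrist')
cv2.imwrite('pics/w1.png',env.grab_frame('wrist'))
to(.573,-.0765,.026,3.6)
for t in('clamp_grip',):print(env.mark_of('wrist',t))
G=np.array([.573,-.0765]);a=np.radians(3.6);M=np.array([[np.cos(a),-np.sin(a)],[np.sin(a),np.cos(a)]])
for n,l,z in(('L',(0,.026),.045),('R',(0,-.026),.045),('P',(-.054,-.04),.049)):print(n,pix(p,[*(G+M@l),z]))
"
```

```text
t 2.45 tcp [ 0.5704 -0.0737  0.1496] yaw_y 93.35 F [ 0.06 -0.13  0.36] g 1.0
shift [-0.0025 -0.003   0.1236] turn -0.25
[]
L [311.53707956 201.98264026]
R [258.04660485 202.26003323]
P [240.71056134 146.29905286]
```

View pics/w1.png

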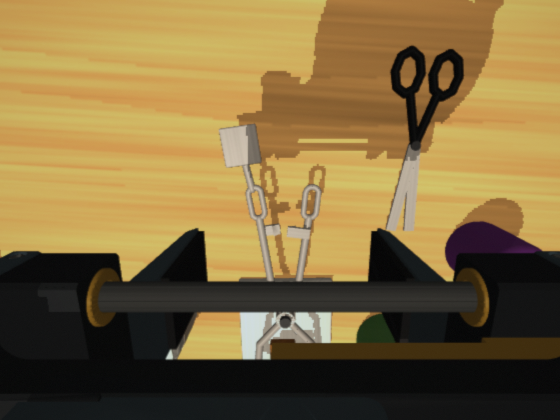

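Wrist view: loops at (312,202) and (257,202), paddle at (240,146). This matches the projected model within 1 px, so I'll descend.

Request:
{"api": "drive_tool", "payload": {
  "plan": [
    [[1,-0.0025,-0.003,0.015,0],[1,-0.0025,-0.003,0.035,0],[1,-0.0025,-0.003,0.055,0],[1,-0.0025,-0.003,0.075,0],[1,-0.0025,-0.003,0.095,0],[1,-0.0025,-0.003,0.112,0],[1,-0.0025,-0.003,0.122,0],[1,-0.0025,-0.003,0.124,0]]
  ],
  "force": 8
}}

```text
time_s: 3.5
ee_pos: [0.5734, -0.0776, 0.0248]
eef_rot: [0.09, -3.139, -0.0]
ft_force: [-0.0, -0.3, 0.3]
gripper_width: 0.999
```

Request:
{"api": "drive_tool", "payload": {
  "plan": [
    [[0.9,0,0,0,0],[0.8,0,0,0,0],[0.7,0,0,0,0],[0.6,0,0,0,0],[0.5,0,0,0,0],[0.45,0,0,0,0],[0.4,0,0,0,0],[0.35,0,0,0,0]]
  ],
  "force": 8
}}

```text
time_s: 4.5
ee_pos: [0.5736, -0.0777, 0.0254]
eef_rot: [0.09, -3.14, -0.0]
ft_force: [0.6, -0.2, -0.1]
gripper_width: 0.352
```

```bash
python3 -c "
from h import *
cv2.imwrite('pics/w2.png',env.grab_frame('wrist'))
to(.573,-.0765,.026,3.6)
"
```

```text
t 4.55 tcp [ 0.5737 -0.0777  0.0254] yaw_y 93.29 F [ 1.13 -0.12 -0.13] g 0.353
shift [ 0.0006  0.0012 -0.0006] turn -0.31
```

View pics/w2.png

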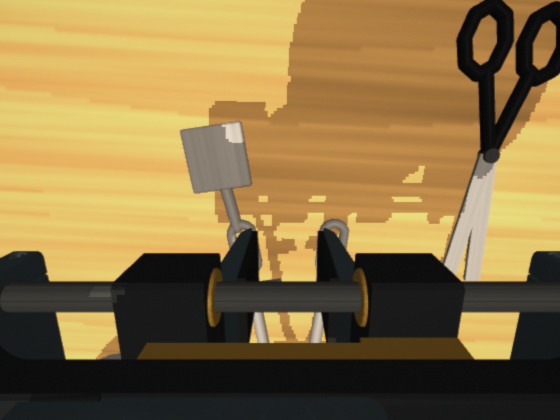

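```bash
python3 -c "
from h import *
p=env.camera_params('wrist')
cv2.imwrite('pics/s2.png',env.grab_frame('scene'));cv2.imwrite('pics/t2.png',env.grab_frame('top'))
G=np.array([.573,-.0765]);a=np.radians(3.6);M=np.array([[np.cos(a),-np.sin(a)],[np.sin(a),np.cos(a)]])
for n,l,z in(('Lend_open',(-.018,.026),.045),('Rend_open',(-.018,-.026),.045),('Lend_cl',(-.018,.01),.045),('P',(-.054,-.04),.049),('Plock',(-.056,-.018),.049)):print(n,pix(p,[*(G+M@l),z]))
for n,f in(('s2',(200,80,120,120)),('t2',(340,80,140,255))):
  x,y,w,h=f;im=cv2.imread('pics/'+n+'.png')[y:y+h,x:x+w];k=590/h
  cv2.imwrite('pics/'+n+'z.png',cv2.resize(im,None,fx=k,fy=k,interpolation=2))
"
```

```text
Lend_open [333.73268584 218.43905832]
Rend_open [245.93991237 218.91825781]
Lend_cl [306.70749083 218.58657001]
P [217.14476388 158.7950155 ]
Plock [256.88366868 154.90642454]
```

View pics/s2z.png

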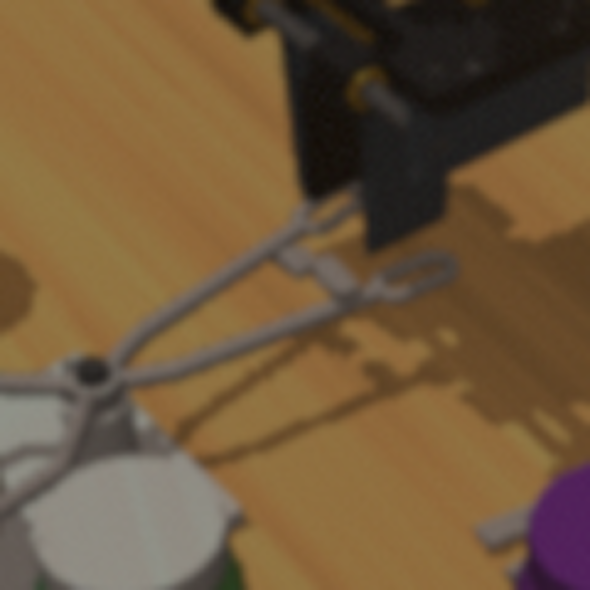

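View pics/t2z.png

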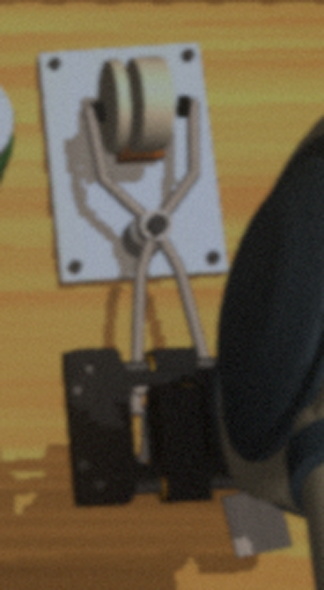

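```bash
python3 -c "
from h import *
ps=env.camera_params('scene');pw=env.camera_params('wrist')
s=env.read_state();R=cv2.Rodrigues(s['eef_rot'])[0];print(s['gripper_width'],s['ee_pos'],s['joint_pos'].round(3))
ims=cv2.imread('pics/s2.png');imw=cv2.imread('pics/w2.png');k=4.9167
ims=cv2.resize(ims[80:200,200:320],None,fx=k,fy=k,interpolation=2)
G=np.array([.573,-.0765]);a=np.radians(3.6);M=np.array([[np.cos(a),-np.sin(a)],[np.sin(a),np.cos(a)]])
def dot(X,c):
  u,v=pix(ps,X);cv2.circle(ims,(int((u-200)*k),int((v-80)*k)),4,c,-1)
  u,v=pix(pw,X);cv2.circle(imw,(int(u),int(v)),3,c,-1)
for sy in(1,-1):
  for sx in(1,-1):
    dot(s['ee_pos']+R@[sx*.016,sy*.016,0],(0,0,255))
    dot(s['ee_pos']+R@[sx*.016,sy*.029,0],(0,255,255))
    dot([*(G+M@[sx*.018,sy*.026]),.045],(0,255,0))
cv2.imwrite('pics/s2d.png',ims);cv2.imwrite('pics/w2d.png',imw)
"
```

```text
0.3518800848938569 [ 0.57365402 -0.07770565  0.02539095] [-0.238  0.618  1.617  0.     0.907 -1.866]
```

View pics/s2d.png

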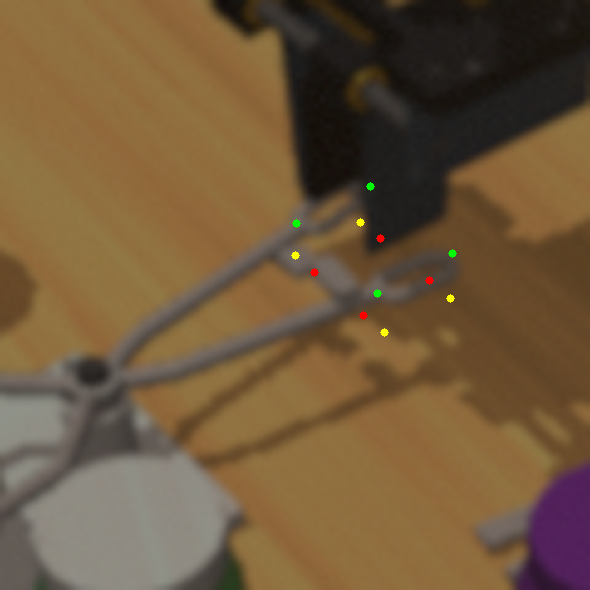

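View pics/w2d.png

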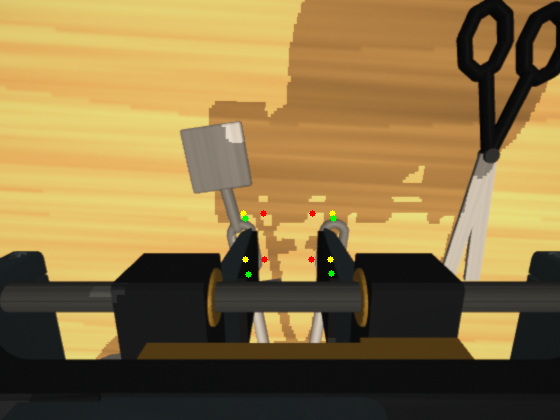

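```bash
python3 -c "
from h import *
ps=env.camera_params('scene')
s=env.read_state();R=cv2.Rodrigues(s['eef_rot'])[0]
k=4.9167
for z in(.03,.04,.045,.05,.055,.06):
  for (a,b) in((370,248),(443,215),(312,203)):
    X=ray(ps,200+a/k,80+b/k,z);print(z,(R.T@(X-s['ee_pos'])).round(4),end=' ')
  print()
"
```

```text
0.03 [ 0.0064 -0.0097 -0.0046] 0.03 [ 0.0412 -0.0077 -0.0046] 0.03 [ 0.0048 -0.0463 -0.0046] 
0.04 [-0.0005 -0.0001 -0.0146] 0.04 [ 0.0338  0.0019 -0.0146] 0.04 [-0.0021 -0.036  -0.0146] 
0.045 [-0.0039  0.0048 -0.0196] 0.045 [ 0.0301  0.0067 -0.0196] 0.045 [-0.0055 -0.0309 -0.0196] 
0.05 [-0.0073  0.0096 -0.0246] 0.05 [ 0.0263  0.0115 -0.0246] 0.05 [-0.0089 -0.0258 -0.0246] 
0.055 [-0.0108  0.0144 -0.0296] 0.055 [ 0.0226  0.0163 -0.0296] 0.055 [-0.0123 -0.0207 -0.0296] 
0.06 [-0.0142  0.0192 -0.0346] 0.06 [ 0.0189  0.0211 -0.0346] 0.06 [-0.0157 -0.0156 -0.0346]
```

```bash
python3 -c "
from h import *
p=env.camera_params('wrist');s=env.read_state()
R=cv2.Rodrigues(s['eef_rot'])[0]
Rc=cv2.Rodrigues(np.array(p['rvec']))[0]
print('cam in tool',(R.T@(-Rc.T@p['tvec']-s['ee_pos'])).round(4), 'fx',p['fx'],p['cx'])
print((R.T@Rc.T).round(3))
for (a,b) in((204,231),(371,231),(205,300)):
  for d in (-.05,-.036,-.02,0):
    X=ray(p,a,b,s['ee_pos'][2]-d);print((a,b),(R.T@(X-s['ee_pos'])).round(4))
"
```

```text
cam in tool [ 7.570e-02 -2.000e-04 -2.064e-01] fx 329.6919413555197 287.2622642800241
[[-0.001 -0.964 -0.265]
 [ 1.    -0.    -0.001]
 [ 0.001 -0.265  0.964]]
(204, 231) [ 0.0214 -0.0421 -0.05  ]
(204, 231) [ 0.0166 -0.0458 -0.036 ]
(204, 231) [ 0.011  -0.0501 -0.02  ]
(204, 231) [ 0.0041 -0.0555 -0.    ]
(371, 231) [ 0.0214  0.0416 -0.05  ]
(371, 231) [ 0.0165  0.0454 -0.036 ]
(371, 231) [ 0.011   0.0496 -0.02  ]
(371, 231) [0.0041 0.055  0.    ]
(205, 300) [-0.0174 -0.0442 -0.05  ]
(205, 300) [-0.0257 -0.0481 -0.036 ]
(205, 300) [-0.0352 -0.0526 -0.02  ]
(205, 300) [-0.0471 -0.0582 -0.    ]
```

```bash
python3 -c "
import cv2
im=cv2.imread('pics/w1.png')[200:380,100:480];cv2.imwrite('pics/w1z.png',cv2.resize(im,None,fx=2,fy=2))
im=cv2.imread('pics/w2.png')[200:350,180:400];cv2.imwrite('pics/w2z.png',cv2.resize(im,None,fx=3.5,fy=3.5))"
```

```text
(no output)
```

View pics/w2z.png

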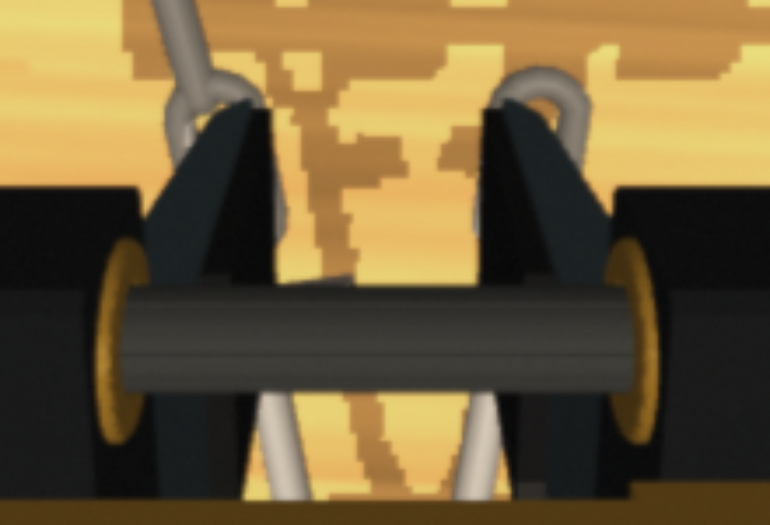

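View pics/w1z.png

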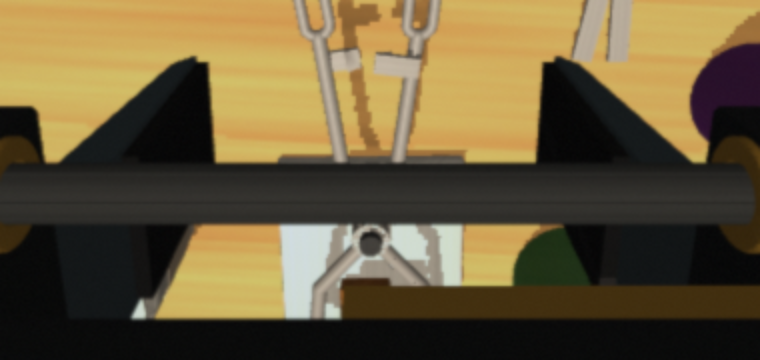

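Both cameras agree that the real fingertips end about 36 mm short of the reported TCP. The tips are at z≈0.061, so the fingers closed above the loops without touching anything. I'll reopen, then go down about 25 mm further, which should put the true tips at about 0.036.

Request:
{"api": "drive_tool", "payload": {
  "plan": [
    [[1,0,0.001,0,0],[1,0,0.001,0,0],[1,0,0.001,0,0],[1,0,0.001,0,0],[1,0,0.001,0,0],[1,0,0.001,0,0],[1,0,0.001,0,0],[1,0,0.001,0,0]]
  ],
  "force": 8
}}

```text
time_s: 5.65
ee_pos: [0.5736, -0.0767, 0.0254]
eef_rot: [0.09, -3.14, 0.0]
ft_force: [0.3, 0.6, 0.1]
gripper_width: 1.0
```

Request:
{"api": "drive_tool", "payload": {
  "plan": [
    [[1,0,0,0.003,0],[1,0,0,0.007,0],[1,0,0,0.011,0],[1,0,0,0.015,0],[1,0,0,0.019,0],[1,0,0,0.023,0],[1,0,0,0.026,0],[1,0,0,0.026,0]]
  ]
}}

```text
time_s: 6.65
ee_pos: [0.5734, -0.0767, -0.0008]
eef_rot: [0.09, -3.14, -0.0]
ft_force: [-0.5, 0.7, -0.8]
gripper_width: 1.0
```

```bash
python3 -c "
from h import *
ims=env.grab_frame('scene');s=env.read_state()
to(.573,-.0765,.0,3.6)
ps=env.camera_params('scene');R=cv2.Rodrigues(s['eef_rot'])[0];k=4
ims=cv2.resize(ims[60:200,180:330],None,fx=k,fy=k,interpolation=2)
for sy in(1,-1):
  for sx in(1,-1):
    u,v=pix(ps,s['ee_pos']+R@[sx*.016,sy*.0455,-.036]);cv2.circle(ims,(int((u-180)*k),int((v-60)*k)),3,(0,0,255),-1)
cv2.imwrite('pics/s3.png',ims)
"
```

```text
t 6.7 tcp [ 0.5736 -0.0767 -0.0006] yaw_y 93.29 F [-0.97  0.59  0.09] g 0.998
shift [ 0.0005  0.0003 -0.0006] turn -0.31
```

View pics/s3.png

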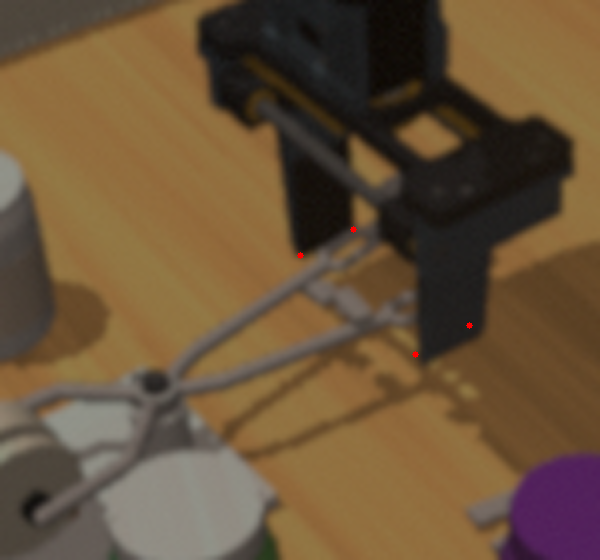

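State z is about 0 with no table contact, which confirms the offset. The fingers now straddle the loops. I'll go 4 mm lower and close gently.

Request:
{"api": "drive_tool", "payload": {
  "plan": [
    [[0.9,0,0,0.004,0],[0.8,0,0,0.004,0],[0.7,0,0,0.004,0],[0.6,0,0,0.004,0],[0.5,0,0,0.004,0],[0.45,0,0,0.004,0],[0.4,0,0,0.004,0],[0.35,0,0,0.004,0]]
  ],
  "force": 8
}}

```text
time_s: 7.7
ee_pos: [0.5729, -0.0772, -0.0047]
eef_rot: [0.09, -3.139, 0.001]
ft_force: [-3.8, -6.0, 0.4]
gripper_width: 0.524
```

```bash
cat > look.py <<'E'
import sys
from h import *
n=sys.argv[1]
a=env.grab_frame('scene');b=env.grab_frame('top')
to(.573,-.0765,.0,3.6)
cv2.imwrite('pics/%s.png'%n,np.hstack([cv2.resize(a[60:230,140:330],None,fx=3.4,fy=3.4,interpolation=2)[:570,:480],cv2.resize(b[80:335,340:480],None,fx=2.235,fy=2.235,interpolation=2)[:570]]))
E
python3 look.py l4
```

```text
t 7.8 tcp [ 0.5729 -0.0772 -0.0046] yaw_y 93.3 F [-3.69 -6.05  0.83] g 0.523
shift [-0.0001  0.0007 -0.0046] turn -0.3
```

View pics/l4.png

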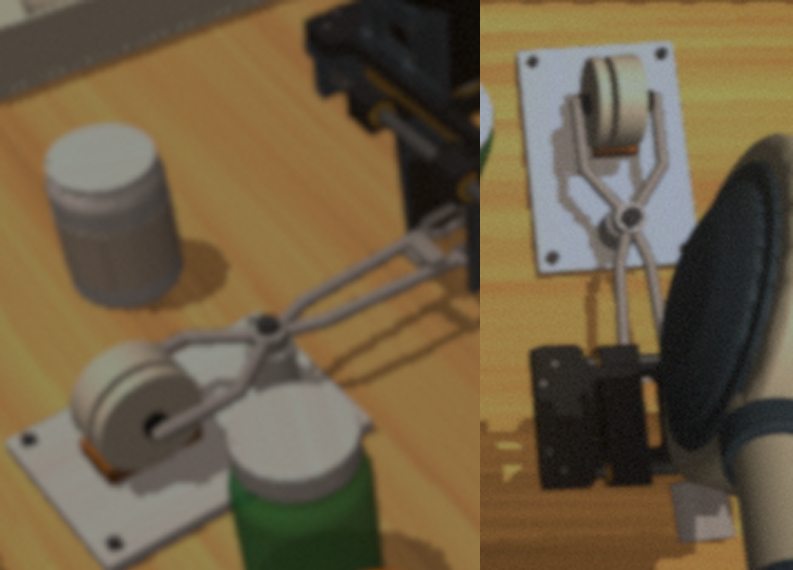

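Opening is 47.6 mm, not yet latched, and there's a −6 N side load, so the −y finger carries most of it. I'll shift 2 mm toward −y and squeeze a bit more.

Request:
{"api": "drive_tool", "payload": {
  "plan": [
    [[0.35,0,-0.001,0,0],[0.35,0,-0.002,0,0],[0.35,0,-0.002,0,0],[0.35,0,-0.002,0,0],[0.35,0,-0.002,0,0],[0.35,0,-0.002,0,0],[0.35,0,-0.002,0,0],[0.35,0,-0.002,0,0]]
  ],
  "force": 8
}}

```text
time_s: 8.8
ee_pos: [0.5729, -0.0779, -0.0047]
eef_rot: [0.09, -3.139, -0.002]
ft_force: [-3.6, 6.4, 1.3]
gripper_width: 0.524
```

Request:
{"api": "drive_tool", "payload": {
  "plan": [
    [[0.35,0,0.001,0,0],[0.35,0,0.001,0,0],[0.35,0,0.001,0,0],[0.35,0,0.001,0,0],[0.35,0,0.001,0,0],[0.35,0,0.001,0,0],[0.35,0,0.001,0,0],[0.35,0,0.001,0,0]]
  ],
  "force": 11
}}

```text
time_s: 9.8
ee_pos: [0.5729, -0.0775, -0.0047]
eef_rot: [0.09, -3.139, -0.001]
ft_force: [-5.4, -0.6, 0.4]
gripper_width: 0.516
```

```bash
python3 look.py l5
```

```text
t 9.9 tcp [ 0.5729 -0.0775 -0.0047] yaw_y 93.3 F [-5.11  0.01  1.82] g 0.516
shift [-0.0002  0.001  -0.0047] turn -0.3
```

View pics/l5.png

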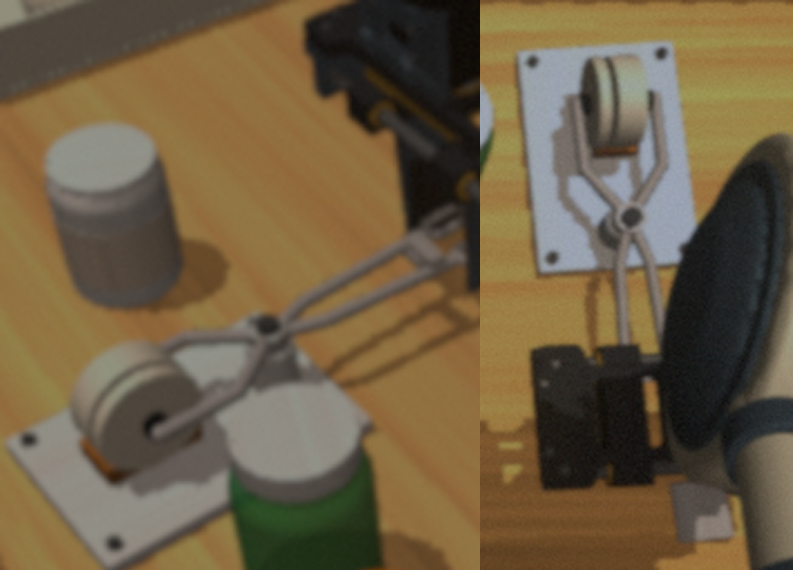

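Still not latched at 47 mm: the jaw now bears on the cover. I'll raise the force stepwise.

Request:
{"api": "drive_tool", "payload": {
  "plan": [
    [[0.35,0,0,0,0],[0.35,0,0,0,0],[0.35,0,0,0,0],[0.35,0,0,0,0],[0.35,0,0,0,0],[0.35,0,0,0,0],[0.35,0,0,0,0],[0.35,0,0,0,0]]
  ],
  "force": 16
}}

```text
time_s: 10.9
ee_pos: [0.5728, -0.0775, -0.0047]
eef_rot: [0.09, -3.139, -0.001]
ft_force: [-4.9, 1.2, 0.8]
gripper_width: 0.506
```

```bash
python3 -c "
from h import *
cv2.imwrite('pics/w6.png',env.grab_frame('wrist'))
to(.573,-.0765,.0,3.6)"
```

```text
t 10.95 tcp [ 0.5729 -0.0775 -0.0047] yaw_y 93.3 F [-5.22 -0.04  1.58] g 0.507
shift [-0.0002  0.001  -0.0047] turn -0.3
```

View pics/w6.png

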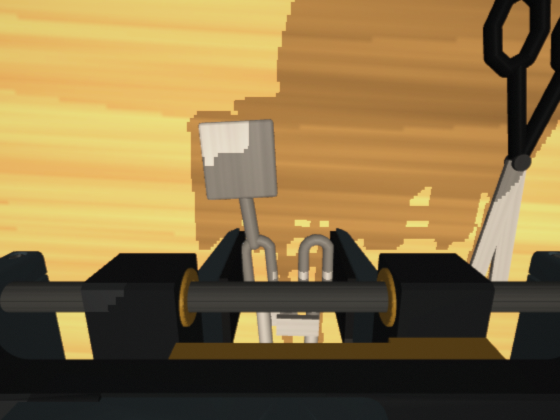

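```bash
python3 -c "
from h import *
p=env.camera_params('wrist')
for a,b in((244,250),(333,250),(252,243),(316,239)):print(ray(p,a,b,.045).round(4))
a=np.radians(3.6);M=np.array([[np.cos(a),-np.sin(a)],[np.sin(a),np.cos(a)]])
q=ray(p,239,159,.049)[:2];G=np.array([.573,-.0765]);print('paddle in clamp',M.T@(q-G))
im=cv2.imread('pics/w6.png')[200:350,180:400];cv2.imwrite('pics/w6z.png',cv2.resize(im,None,fx=3.5,fy=3.5))
"
```

```text
[ 0.5631 -0.1005  0.045 ]
[ 0.5605 -0.0552  0.045 ]
[ 0.5591 -0.0966  0.045 ]
[ 0.5551 -0.0643  0.045 ]
paddle in clamp [-0.05804394 -0.02326266]
```

View pics/w6z.png

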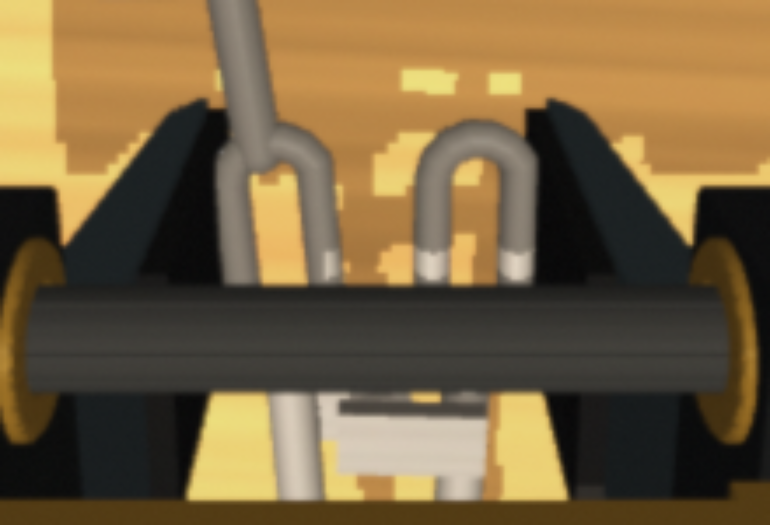

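Loops are correctly held and the paddle is at (−58,−23) mm, so it's close to the latch but not there. The position target may be limiting the drive, so I'll command a fully shut gripper.

Request:
{"api": "drive_tool", "payload": {
  "plan": [
    [[0,0,0,0,0],[0,0,0,0,0],[0,0,0,0,0],[0,0,0,0,0],[0,0,0,0,0],[0,0,0,0,0],[0,0,0,0,0],[0,0,0,0,0]]
  ],
  "force": 16
}}

```text
time_s: 11.95
ee_pos: [0.5728, -0.0775, -0.0047]
eef_rot: [0.09, -3.139, -0.001]
ft_force: [-5.7, 0.6, 0.9]
gripper_width: 0.504
```

```bash
python3 -c "
from h import *
a=cv2.imread('pics/top0.png');b=env.grab_frame('top');cv2.imwrite('pics/t7.png',b)
f=lambda i:cv2.resize(i[95:185,365:440],None,fx=5.2,fy=5.2,interpolation=2)
cv2.imwrite('pics/cmp7.png',np.hstack([f(a),f(b)]))
"
```

```text
(no output)
```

View pics/cmp7.png

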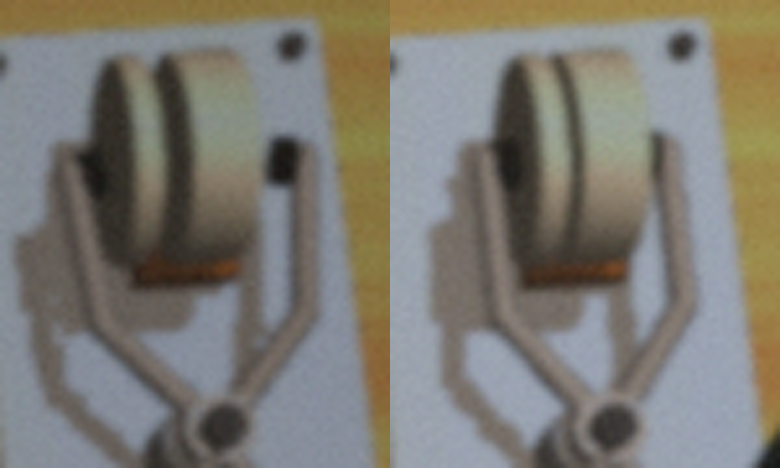

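The cover has moved most of the way (gap roughly halved or better) and both jaws touch it. A bit more squeeze is needed.

Request:
{"api": "drive_tool", "payload": {
  "plan": [
    [[0.3,0,0,0,0],[0.3,0,0,0,0],[0.3,0,0,0,0],[0.3,0,0,0,0],[0.3,0,0,0,0],[0.3,0,0,0,0],[0.3,0,0,0,0],[0.3,0,0,0,0]]
  ],
  "force": 24
}}

```text
time_s: 13.0
ee_pos: [0.5727, -0.0774, -0.0047]
eef_rot: [0.09, -3.139, -0.001]
ft_force: [-5.7, 1.6, 2.2]
gripper_width: 0.483
```

Request:
{"api": "drive_tool", "payload": {
  "plan": [
    [[0.3,0,0,0,0],[0.3,0,0,0,0],[0.3,0,0,0,0],[0.3,0,0,0,0],[0.3,0,0,0,0],[0.3,0,0,0,0],[0.3,0,0,0,0],[0.3,0,0,0,0]]
  ],
  "force": 32
}}

```text
time_s: 14.0
ee_pos: [0.5725, -0.0766, -0.0047]
eef_rot: [0.09, -3.138, -0.002]
ft_force: [-6.7, 9.7, 3.5]
gripper_width: 0.33
```

```bash
python3 -c "
from h import *
b=env.grab_frame('top');w=env.grab_frame('wrist')
f=lambda i:cv2.resize(i[95:185,365:440],None,fx=5.2,fy=5.2,interpolation=2)
cv2.imwrite('pics/t8.png',f(b));cv2.imwrite('pics/w8.png',w)
to(.573,-.0765,.0,3.6)
"
```

```text
t 14.1 tcp [ 0.5725 -0.0766 -0.0047] yaw_y 93.3 F [-5.4   9.4   4.86] g 0.335
shift [-0.0005  0.     -0.0047] turn -0.3
```

View pics/t8.png

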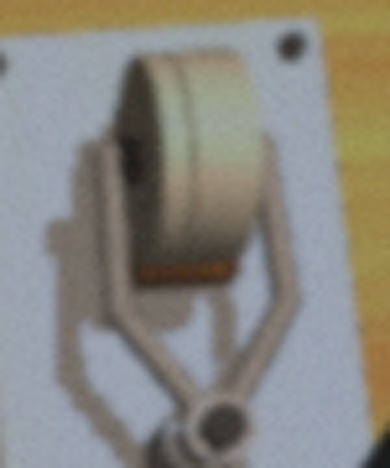

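View pics/w8.png

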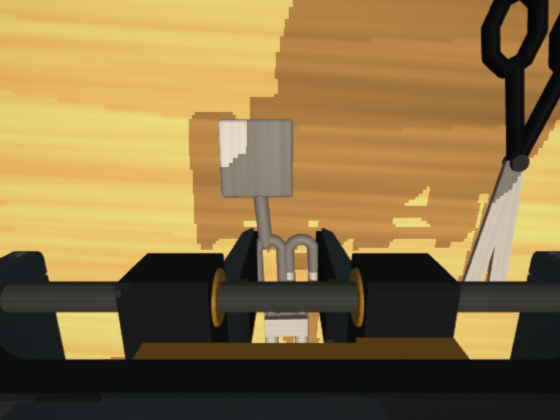

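The cover is flush and the handles are fully closed (paddle at (256,158)). I'll let go.

Request:
{"api": "drive_tool", "payload": {
  "plan": [
    [[0.45,0,0,0,0],[0.6,0,0,0,0],[0.8,0,0,0,0],[1,0,0,0,0],[1,0,0,0,0],[1,0,0,0,0],[1,0,0,0,0],[1,0,0,0,0]]
  ],
  "force": 8
}}

```text
time_s: 15.1
ee_pos: [0.5737, -0.0777, -0.0046]
eef_rot: [-0.09, 3.14, -0.0]
ft_force: [-0.5, -0.5, -0.4]
gripper_width: 1.0
```

```bash
python3 -c "
from h import *
p=env.camera_params('wrist')
w=env.grab_frame('wrist')
cv2.imwrite('pics/w9.png',w)
to(.573,-.0765,.0,3.6)
"
```

```text
t 15.15 tcp [ 0.5737 -0.0777 -0.0046] yaw_y 93.29 F [ 0.34 -1.   -0.74] g 1.004
shift [ 0.0006  0.0013 -0.0046] turn -0.31
```

View pics/w9.png

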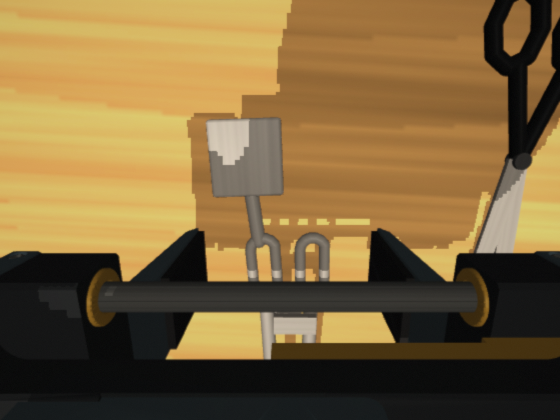

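```bash
python3 -c "
from h import *
p=env.camera_params('wrist')
c=ray(p,245,157,.049);print(c, [ray(p,a,b,.049).round(4) for a,b in((206,121),(281,118),(283,193),(213,196))])
a=np.radians(3.6);M=np.array([[np.cos(a),-np.sin(a)],[np.sin(a),np.cos(a)]]);G=np.array([.573,-.0773]);print('model',G+M@[-.056,-.018])
to(c[0],c[1],.03,3.6)
"
```

```text
[ 0.51621447 -0.10083302  0.049     ] [array([ 0.5012, -0.1186,  0.049 ]), array([ 0.498 , -0.0852,  0.049 ]), array([ 0.5322, -0.0824,  0.049 ]), array([ 0.5355, -0.1156,  0.049 ])]
model [ 0.51824073 -0.09878075]
t 15.15 tcp [ 0.5737 -0.0777 -0.0046] yaw_y 93.29 F [ 0.34 -1.   -0.74] g 1.004
shift [ 0.0587 -0.0198 -0.0346] turn -0.31
```

Request:
{"api": "drive_tool", "payload": {
  "plan": [
    [[1,0,0,-0.012,0],[1,0,0,-0.03,0],[0.7,0,0,-0.04,0],[0.4,0.015,-0.005,-0.04,0],[0.2,0.035,-0.012,-0.04,0],[0,0.052,-0.018,-0.04,0],[0,0.058,-0.019,-0.038,0],[0,0.058,-0.019,-0.035,0]]
  ],
  "force": 20
}}

```text
time_s: 16.15
ee_pos: [0.5164, -0.1001, 0.0302]
eef_rot: [0.089, -3.14, -0.0]
ft_force: [1.0, 0.1, 0.3]
gripper_width: 0.372
```

```bash
python3 look.py l10; python3 -c "
from h import *
a=cv2.imread('pics/l10.png');to(.517,-.1,.013,3.6)"
```

```text
t 16.25 tcp [ 0.517  -0.0999  0.03  ] yaw_y 93.3 F [-0.67 -0.41 -0.33] g 0.282
shift [-0.0572  0.0201  0.03  ] turn -0.3
t 16.25 tcp [ 0.517  -0.0999  0.03  ] yaw_y 93.3 F [-0.67 -0.41 -0.33] g 0.282
shift [ 0.     -0.0001  0.017 ] turn -0.3
```

View pics/l10.png

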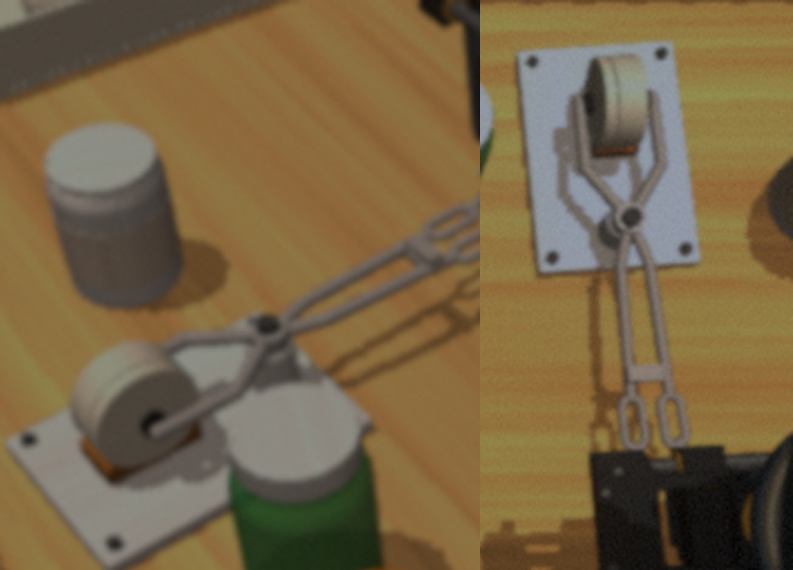

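The clamp stays locked by itself with the cover flush. Now I'll approach the paddle with the fingers shut.

Request:
{"api": "drive_tool", "payload": {
  "plan": [
    [[0,0,0,0.002,0],[0,0,0,0.004,0],[0,0,0,0.006,0],[0,0,0,0.008,0],[0,0,0,0.01,0],[0,0,0,0.012,0],[0,0,0,0.014,0],[0,0,0,0.015,0]]
  ]
}}

```text
time_s: 17.25
ee_pos: [0.5168, -0.1, 0.0153]
eef_rot: [0.09, -3.14, -0.0]
ft_force: [0.6, 0.2, 0.8]
gripper_width: 0.001
```

Request:
{"api": "drive_tool", "payload": {
  "plan": [
    [[0,0,0,0.001,0],[0,0,0,0.002,0],[0,0,0,0.003,0],[0,0,0,0.004,0],[0,0,0,0.005,0],[0,0,0,0.006,0],[0,0,0,0.007,0],[0,0,0,0.007,0]]
  ]
}}

```text
time_s: 18.25
ee_pos: [0.5171, -0.1001, 0.0084]
eef_rot: [-0.09, 3.14, -0.0]
ft_force: [0.9, -0.9, 3.8]
gripper_width: 0.006
```

```bash
python3 -c "
from h import *
ims=env.grab_frame('scene');w=env.grab_frame('wrist')
cv2.imwrite('pics/l11.png',np.hstack([cv2.resize(ims[60:180,200:330],None,fx=3.2,fy=3.2,interpolation=2)[:380],cv2.resize(w,(380,384))[:380]]))
to(.517,-.1,.013,3.6)"
```

```text
t 18.35 tcp [ 0.517  -0.1001  0.0084] yaw_y 93.29 F [-0.29 -1.09  2.88] g 0.003
shift [ 0.      0.0001 -0.0046] turn -0.31
```

View pics/l11.png

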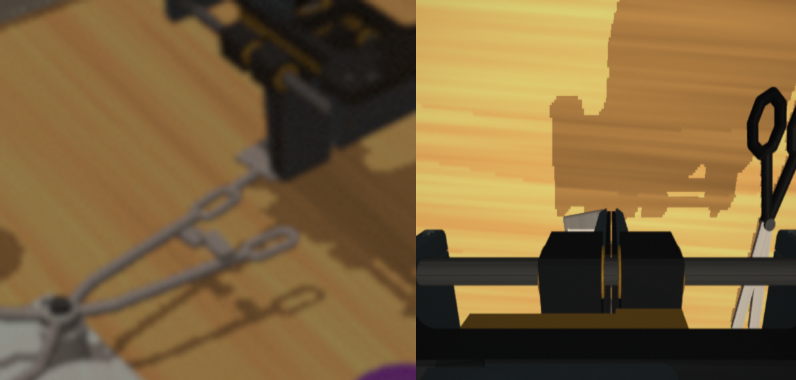

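The handles have sprung apart. I'll lift straight off and check.

Request:
{"api": "drive_tool", "payload": {
  "plan": [
    [[0,0,0,-0.005,0],[0,0,0,-0.015,0],[0,0,0,-0.035,0],[0,0.01,0,-0.065,0],[0,0.03,0,-0.095,0],[0,0.06,0,-0.125,0],[0,0.08,0,-0.14,0],[0,0.08,0,-0.14,0]]
  ]
}}

```text
time_s: 19.35
ee_pos: [0.4365, -0.1047, 0.1498]
eef_rot: [-0.089, 3.139, -0.001]
ft_force: [1.1, -0.1, -0.1]
gripper_width: 0.006
```

```bash
python3 look.py l12; python3 -c "
from h import *
p=env.camera_params('wrist')
cv2.imwrite('pics/w12.png',env.grab_frame('wrist'))
G=np.array([.573,-.077]);a=np.radians(3.6);M=np.array([[np.cos(a),-np.sin(a)],[np.sin(a),np.cos(a)]])
for n,l,z in(('L',(0,.026),.045),('R',(0,-.026),.045),('P',(-.054,-.04),.049)):print(n,pix(p,[*(G+M@l),z]))
print([(round(d['p'],2),d['position']) for d in env.mark_of('top','jar_center')])
"
```

```text
t 19.45 tcp [ 0.4375 -0.1047  0.1486] yaw_y 93.28 F [0.39 0.15 0.12] g 0.005
shift [-0.1368  0.0204  0.1487] turn -0.32
L [330.35974439 323.07986137]
R [282.10376652 323.30945128]
P [267.80675951 279.67477207]
[(0.73, [0.7742, 0.1703, 0.0555]), (0.57, [0.7476, 0.0549, 0.0585])]
```

View pics/l12.png

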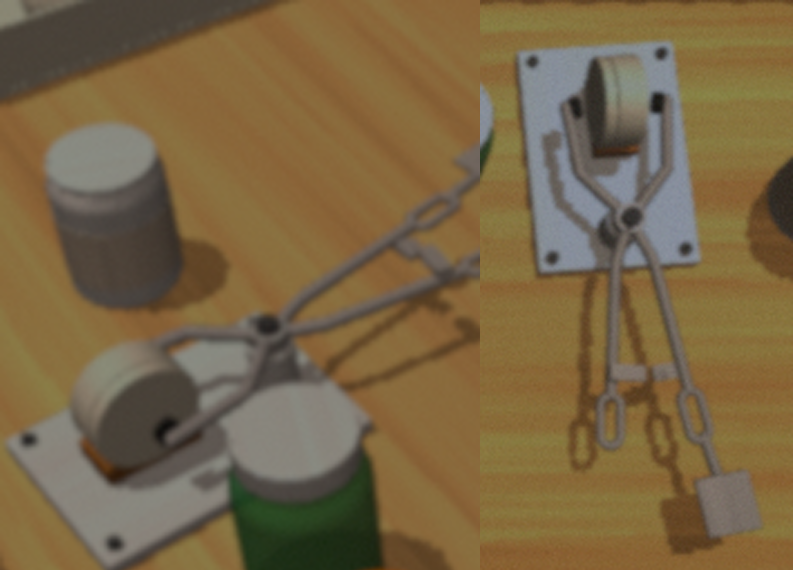

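View pics/w12.png

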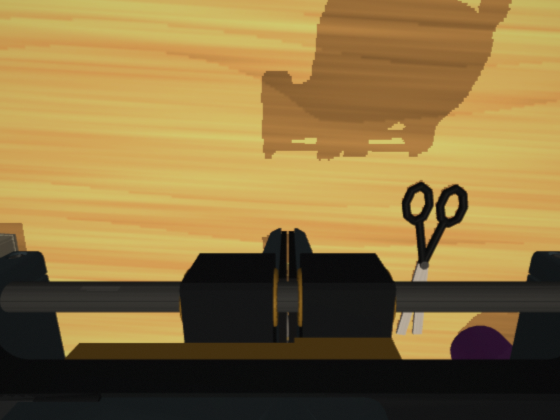

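Top view: the handles are fully open, with loops and paddle where they were at the start, and the cover is flush. The green jar hasn't moved and the robot is clear of everything, so I'm handing in.

```bash
python3 -c "
from bench import env
print(env.sign_off())"
```

```text
the job is handed in; nothing more can be done
None
```

The job is done and handed in at about 19.5 s of the 35 s allowed; no verdict was reported.

- **Squeeze:** I squeezed the loops until the cover was flush and the handles fully closed, then opened the gripper. The clamp stayed locked by itself for about two seconds or more.
- **Release:** I pressed the paddle with the fingers shut. It let go at about 3–4 N, and the handles sprang fully open.
- **Last check:** The pictures show the loops and paddle back where they started and the cover flush. The network puts the green jar within 4 mm of its starting position, which is within its accuracy. The robot was well clear of everything.

Two things did not match the description:

- **Fingertips:** They really end about 36 mm short of the reported TCP; the scene and wrist cameras agreed on this. My first closing therefore passed above the loops without touching anything, and I corrected the heights after that.
- **Grip force:** The clamp did not close at the stated 4–8 N. It moved fully home only at a grip setting between 24 and 32 N. The largest wrist force reading I saw was about 12 N.

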